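Clear the coffee bar: cups to the tub, tools to their tray, coaster to its stand

TASK

Tidy the counter: stand both used cups upright in the green wash-up tub, and stand the tamper (on its steel base) and the steel filter basket (open side up) on the floor of the brown wooden tool tray. Put the picture coaster face up on the sloped stand, centred, in portrait, with a short edge resting against the ledge at the foot of the slope. Set everything down gently rather than dropping it, and leave the little milk jug and the black shaker standing where they are.

Things in the scene. Friction and masses are not known exactly. Their poses are not given: they have to be found in the camera images.
- cup_white: white ceramic espresso cup without handle, coffee-brown inside floor; 58 high, outside diameter 60 at the rim, 58 at 30 mm height, 42 at the foot; wall 4; about 140 g. Origin: centre of its underside; z up, x and y any
- cup_blue: blue ceramic espresso cup without handle, same shape, size and mass as the white one. Origin: centre of its underside; z up, x and y any
- tamper: coffee tamper standing on its steel base: base a disc of diameter 58, 18 high; above it a dark wooden handle, neck diameter 22 at height 26, widening to a grip of diameter 34 between heights 38 and 62, top at 68; about 350 g. Origin: centre of its underside; z up, x and y any
- basket: steel filter basket, a shallow straight-sided open cup: outside diameter 60, 27 high, wall 3, floor 3 with a dark disc inside, open side up; about 60 g. Origin: centre of its underside; z up, x and y any
- coaster: picture coaster, a rigid rectangular tile 84 (x) by 56 (y) by 12 thick (z), cork with a yellow face, a red dot in the middle and a blue band at each short end; the same either way round; about 80 g; lies face up. Origin: centre of its underside; x along the long side, z out of the picture face
- tub: green plastic wash-up tub, fixed, open on top: outside 150 (x) by 220 (y) by 30 high, walls and floor 5 thick (inside 140 by 210). Origin: centre of its underside, so the inner floor is at z = 5 mm; z up
- tool_tray: brown wooden tool tray lined with black rubber, fixed, open on top: outside 150 (x) by 220 (y) by 30 high, walls and floor 5 thick (inside 140 by 210). Origin: centre of its underside, so the inner floor is at z = 5 mm; z up
- stand_rest (a point): foot of the fixed display stand: light wooden board 100 wide, 115 long, sloping 22 degrees, dark ledge along its low edge (100 wide, 14 above the board, 10 thick). Point: on the board at the middle of the ledge's uphill face, 14 above the counter; x up the slope (away from the robot), y along the ledge, z out of the board. A coaster touching the ledge has its centre at x = 42 mm
- jug: small steel milk jug with a handle towards its +y, empty, 70 high, 58 in diameter, 46 from its axis to the outside of the handle; leave it where it is. Origin: centre of its underside
- shaker: black cocoa shaker with an orange domed lid, 68 high, diameter 52; leave it where it is. Origin: centre of its underside
There are look-alikes about, which are no part of the job. Several things have the shape of the coaster; the one meant has the colours described above.

How it is judged:
By the outcome, as a careful person would: the job done as asked, in the order asked, and still so for the second after the job is handed in, with the robot touching nothing.
It also fails if it takes over 120 s, if anything falls off the work surface, if the arm or the gripper's body presses on something with over 40 N, if the wrist force passes 120 N, or if a joint passes its speed limit or range.

ROBOT

A 6-joint arm with a two-finger parallel gripper is mounted at the origin on the work surface. World frame = base frame: x ahead of the robot, y to its left, z up, the work surface at z = 0. Lengths are in mm, angles in rad, forces in N, time in s.
With the tool pointing down it reaches from about 350 to 975 mm from the base axis. Payload 7.1 kg.
Tool frame: the origin (TCP) lies between the finger pads; the fingertips stand 14 mm ahead of it and the grasp point (between the pads) lies 5 mm behind it; z points along the fingers, y is the line along which they close (so a half turn about z gives the same grasp; the last joint's range is limited). The gripper opens to 88 mm and grips with 3 to 60 N. Pads are 20 mm wide; open, the fingers measure 115 mm over their backs; the gripper's body (75 mm by 178 mm) begins 61 mm behind the grasp point.
Start: joints at [1.181, 0.423, 1.63, -0, 1.089, -0.019], TCP at [226.444, 582.519, 236.675] pointing down, gripper open.
Joint ranges: [-3, 3], [-0.9, 2.11], [0.09, 2.58], [-1.31, 4.45], [0.11, 2.69], [-2.54, 2.54]. Speed limits (rad/s): [2.39, 2.39, 3.01, 3.14, 3.14, 3.14].

INTERFACE

Orientations are given as a rotation vector (axis times angle).
In Python, from workcell import ctrl gives the robot as it stands. The module is installed in compiled form; this text tells all that it offers.
- The arm moves only by the tool servo_tool, never from a script. Its argument "plan" is a list of rows, each a list of 3 entries, a list of its own where there are three numbers: the closure, from 0 (fully open) to 1 (shut), then the shift along the world's x, y, z in mm, then the turn about the world's z in degrees. In form: [[hand, [x, y, z], yaw], ...]. A call has 1 to 10 rows; each row is the pose to reach, as a shift and turn from the pose commanded when the call began; what a row does not reach only later rows make up. A row lasts 1/12 s, in which the tool goes at most 41.7 mm and 7.16 degrees, less where a joint would pass 70% of its speed; a pose out of reach is approached as far as the arm can. A call with a gripper value outside its range is refused whole. The fingers move at their own pace and stop on an object; the grip force is fixed at half the most. Time passes only in rows, so rows that repeat a pose let the fingers close. It gives the time, the measured TCP pose, the force, the opening and the grip force at its end, in the units of the state.
- ctrl.get_obs(): the state, without advancing time (a new reading comes with each control period).
- ctrl.get_image(name): name is "scene" or "top"; returns the picture (384x512x3 uint8, blue, green, red); there is no depth.
- ctrl.camera_info(name): a dict with "fovy" (degrees; the focal length in pixels is half the picture's height over the tangent of half this angle, whatever the lens; pixels are square), "cx", "cy" (the principal point, pixels), "k1" (the pictures are not rectified: a ray, as slopes to the right and down, at radius r is drawn at 1 + k1 r^2 times it, then the intrinsics apply), "rvec" (rotation vector, rad) and "tvec" (3), from world to camera coordinates, as OpenCV has them. Camera axes: x right, y down, z forward; pixel columns grow to the right and rows downward; lengths in mm; the calibration is good to about 2 mm. A picture is of the moment at which its call begins. camera_info takes no time and is no camera call.
- ctrl.close_job(): hands the job in; it is judged then, once.
The state is a dict: "t": time; "qpos": joint angles; "qvel": joint speeds; "joint_torque": joint torques, N m; "ee_pos": TCP position; "orientation": TCP orientation; "ft_force": force on the tool from outside, world axes, zero at the start; "moment": the same for the moment, N m; "width": finger opening in mm; "grasp_force": force on a finger pad.
Only numpy, scipy, OpenCV 4.12 (cv2) and the standard library are available. Lean on these libraries where they do the work, as an engineer would, in place of code of your own. Each camera call takes 0.05 s, during which the arm holds its last target. There are 200 camera calls.

## Working session

There is one attempt and no reset: what is moved stays moved. The work goes in short steps, Python scripts to look and compute and a tool call to move; the robot and the scene stay as the last step left them, time stands still between calls to the robot, and variables do not carry over. Pictures are saved under pics/ and viewed, at most 14 in all, crops included, and the job is handed in when it is done.

Besides the shell and the picture viewer there is one more tool, called as a command line: name --argument value ..., lists and objects as JSON in quotes. servo_tool: Moves the arm, as the interface text tells. Its arguments: {"type":"object","properties":{"plan":{"type":"array"}},"required":["plan"]}

```bash
mkdir -p pics; cat > h.py <<'E'
import cv2,numpy as np
from workcell import ctrl
def snap(cam,name,crop=None,scale=1):
    im=ctrl.get_image(cam)
    cv2.imwrite('pics/raw_'+name,im)
    if crop: x0,y0,x1,y1=crop; im=im[y0:y1,x0:x1]
    if scale!=1: im=cv2.resize(im,None,fx=scale,fy=scale,interpolation=cv2.INTER_CUBIC)
    cv2.imwrite('pics/'+name,im)
def cam(c):
    i=ctrl.camera_info(c); f=192/np.tan(np.radians(i['fovy'])/2)
    K=np.array([[f,0,i['cx']],[0,f,i['cy']],[0,0,1.]]); R=cv2.Rodrigues(np.array(i['rvec'],float))[0]
    return K,np.array([i['k1'],0,0,0,0.]),R,np.array(i['tvec'],float)
def p2w(c,u,v,z):
    K,d,R,t=cam(c); n=cv2.undistortPoints(np.array([[[u,v]]],float),K,d)[0,0]
    r=R.T@np.array([n[0],n[1],1]); o=-R.T@t
    return o+r*(z-o[2])/r[2]
def w2p(c,p):
    K,d,R,t=cam(c); return cv2.projectPoints(np.array(p,float).reshape(-1,1,3),cv2.Rodrigues(R)[0],t,K,d)[0][:,0]
E
python3 - <<'E'
from h import *
snap('top','a.png',None,1.5); snap('scene','b.png',None,1.5)
for c in('top','scene'):
    K,d,R,t=cam(c); print(c,K[0,0],-R.T@t,R[2],d[0])
E
```

```text
top 354.7130057156236 [322.83354693 -12.88697357 983.00804698] [ 0.20724613 -0.00276787 -0.97828492] -0.10785196024686154
scene 397.9948369899046 [1381.71495376 -127.87764537  770.13871707] [-0.7745888   0.1101251  -0.62280386] -0.11163845787991675
```

View pics/a.png

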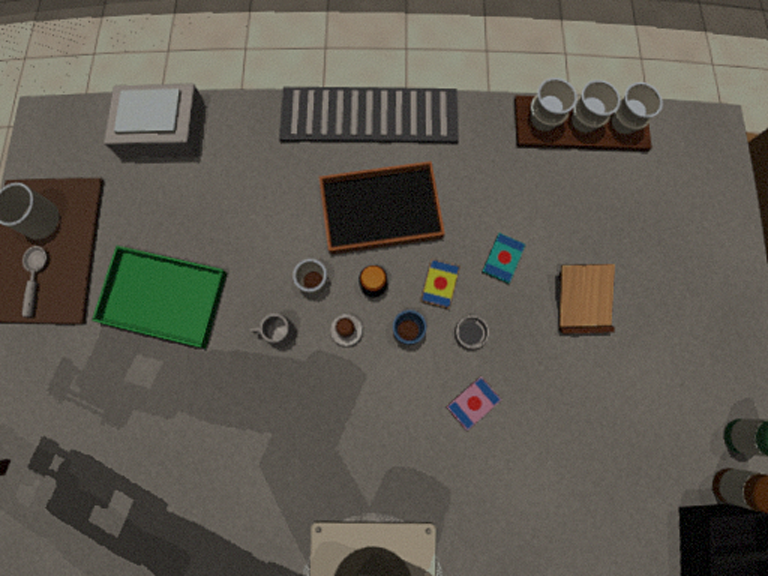

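View pics/b.png

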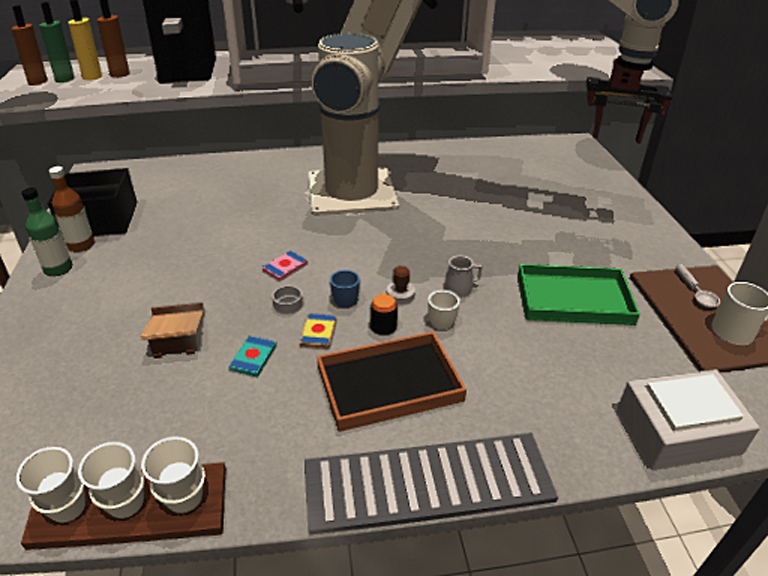

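The top view (shown at 1.5x) has the tub at about (160,297), tray (382,207), white cup (310,277), blue cup (408,327), tamper (347,328), basket (471,332), yellow coaster (440,284), stand (587,297), jug (275,328) and shaker (373,280). The teal and pink tiles are decoys. Next I'll take enlarged crops.

```bash
python3 - <<'E'
from h import *
snap('top','c.png',(165,150,335,250),4.7)
im=cv2.imread('pics/raw_c.png')
a=cv2.resize(im[150:240,55:160],None,fx=3.8,fy=3.8,interpolation=cv2.INTER_CUBIC)
b=cv2.resize(im[160:250,330:435],None,fx=3.8,fy=3.8,interpolation=cv2.INTER_CUBIC)
cv2.imwrite('pics/d.png',np.hstack([a,b]))
E
```

```text
(no output)
```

View pics/c.png

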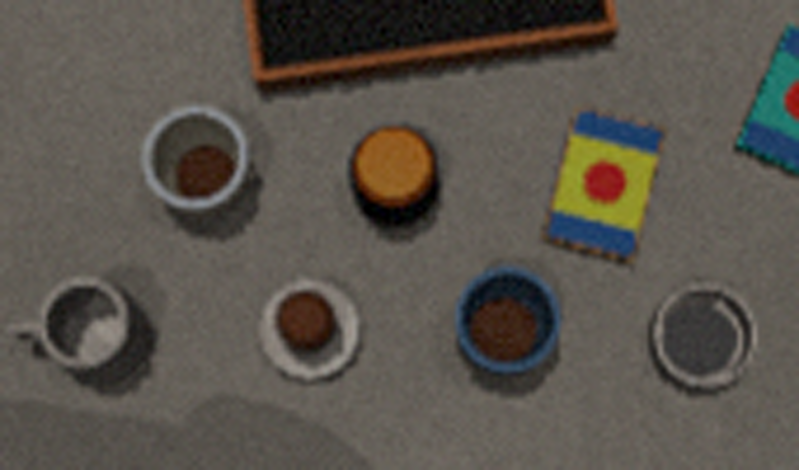

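View pics/d.png

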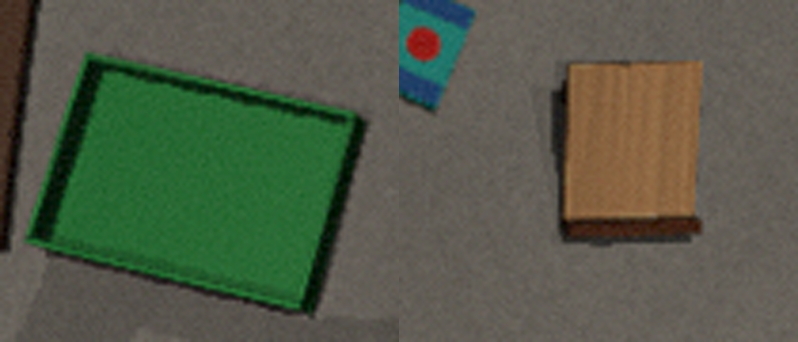

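```bash
cat > m.py <<'E'
from h import *
from scipy.optimize import least_squares
C=lambda u,v:((u+.5)/4.7-.5+165,(v+.5)/4.7-.5+150)
D=lambda u,v:((u+.5)/3.8-.5+55,(v+.5)/3.8-.5+150)
S=lambda u,v:((u-399+.5)/3.8-.5+330,(v+.5)/3.8-.5+160)
A=lambda u,v:((u+.5)/1.5-.5,(v+.5)/1.5-.5)
def fit(model,pix,x0,cam_='top'):
    M=np.array(model,float)
    def r(x):
        c,s=np.cos(x[2]),np.sin(x[2]); W=M@np.array([[c,s,0],[-s,c,0],[0,0,1]])+[x[0],x[1],0]
        return (w2p(cam_,W)-np.array(pix)).ravel()
    q=least_squares(r,x0); return q.x[0].round(1),q.x[1].round(1),np.degrees(q.x[2]).round(1),'res',q.fun.round(1)
E
python3 - <<'E'
from m import *
for n,p,z in [('white',(196,158),58),('blue',(509,320),58),('basket',(703,337),27),('tamper',(310,329),18),('tampertop',(305,321),65),('dot',(605,182),12),('jug',(86,323),70),('shaker',(395,166),66)]:
    print(n,p2w('top',*C(*p),z).round(1))
print('coaster',fit([(42,28,12),(42,-28,12),(-42,-28,12),(-42,28,12)],[C(580,111),C(663,129),C(632,257),C(549,236)],[480,-80,-.2]))
box=[(75,110,30),(75,-110,30),(-75,-110,30),(-75,110,30)]
print('tub',fit(box,[D(88,54),D(363,116),D(310,310),D(28,240)],[500,350,-.2]))
box=[(75,110,30),(75,-110,30),(-75,-110,30),(-75,110,30)]
print('tray',fit(box,[A(321,181),A(432,164),A(443,237),A(330,250)],[600,0,.1]))
c,s=np.cos(np.radians(22)),np.sin(np.radians(22))
L=lambda x,y,z:(x*c-z*s,y,14+x*s+z*c)
print('stand',fit([L(115,50,0),L(115,-50,0),L(0,-50,14),L(0,50,14)],[S(568,63),S(703,62),S(698,218),S(565,218)],[430,-330,0]))
E
```

```text
white [539. 120.  58.]
blue [448.1 -58.7  58. ]
basket [ 443.4 -172.6   27. ]
tamper [446.9  55.2  18. ]
tampertop [445.3  54.7  65. ]
dot [ 537.9 -118.3   12. ]
jug [441.9 175.7  70. ]
shaker [533.8   6.1  66. ]
coaster (np.float64(537.5), np.float64(-119.0), np.float64(-13.7), 'res', array([-0.7, -1.2,  0.9, -0.2,  0.9,  0.9, -1. ,  0.5]))
tub (np.float64(504.6), np.float64(405.1), np.float64(-11.9), 'res', array([ 0.6, -0.5,  0. , -0.9, -0.9,  0.4,  0.3,  1. ]))
tray (np.float64(679.5), np.float64(-6.9), np.float64(8.6), 'res', array([-0.9, -1.8,  0.3, -0.1,  1.5,  0. , -1. ,  1.7]))
stand (np.float64(460.4), np.float64(-387.2), np.float64(0.6), 'res', array([ 0.1, -0.7, -0.2, -0.3,  0. ,  0.4,  0.1,  0.6]))
```

```bash
cat > o.py <<'E'
from h import *
o=ctrl.get_obs(); R=cv2.Rodrigues(np.array(o['orientation'],float))[0]
print(o['t'],np.round(o['ee_pos'],1),'yaw of tool y',np.degrees(np.arctan2(R[1,1],R[0,1])).round(2),'z',R[:,2].round(3),o['width'],o['grasp_force'],np.round(o['ft_force'],1),np.round(o['qpos'],2))
E
python3 o.py
```

```text
0.15 [226.3 582.2 236.1] yaw of tool y 68.75 z [-0.    -0.001 -1.   ] 87.66776870031784 0.0 [ 0.4  0.1 -0.1] [ 1.18  0.42  1.63  0.    1.09 -0.02]
```

servo_tool --plan '[[0, [30, -20, 0], 2], [0, [60, -50, 0], 4], [0, [80, -85, 0], 6], [0, [105, -120, 0], 8], [0, [125, -155, 0], 9.35], [0, [150, -190, 0], 9.35], [0, [170, -225, 0], 9.35], [0, [195, -260, 0], 9.35], [0, [215, -295, 0], 9.35], [0, [240, -330, 0], 9.35]]'

```text
t: 0.98
ee_pos: [465.8, 251.5, 236.6]
orientation: [-0.325, -3.124, 0.001]
ft_force: [0.6, -0.2, 1.0]
width: 87.8
grasp_force: 0.0
```

servo_tool --plan '[[0, [20, -30, -15], 0], [0, [40, -65, -40], 0], [0, [60, -100, -70], 0], [0, [72.5, -132.5, -100], 0], [0, [72.5, -132.5, -125], 0], [0, [72.5, -132.5, -130], 0], [0, [72.5, -132.5, -130], 0], [0, [72.5, -132.5, -130], 0]]'

```text
t: 1.65
ee_pos: [538.0, 121.6, 107.0]
orientation: [-0.326, -3.124, 0.0]
ft_force: [0.8, 0.6, 1.1]
width: 87.4
grasp_force: 0.0
```

```bash
python3 o.py; python3 -c "
from h import *
snap('top','e.png',(165,130,335,250),4.5); snap('scene','f.png',(170,130,350,265),4.4)"
```

```text
1.65 [538.  121.6 107. ] yaw of tool y 78.1 z [-0.001  0.    -1.   ] 87.38319553679865 0.0 [0.8 0.6 1.1] [ 0.2   0.5   1.87  0.    0.77 -1.16]
```

View pics/f.png

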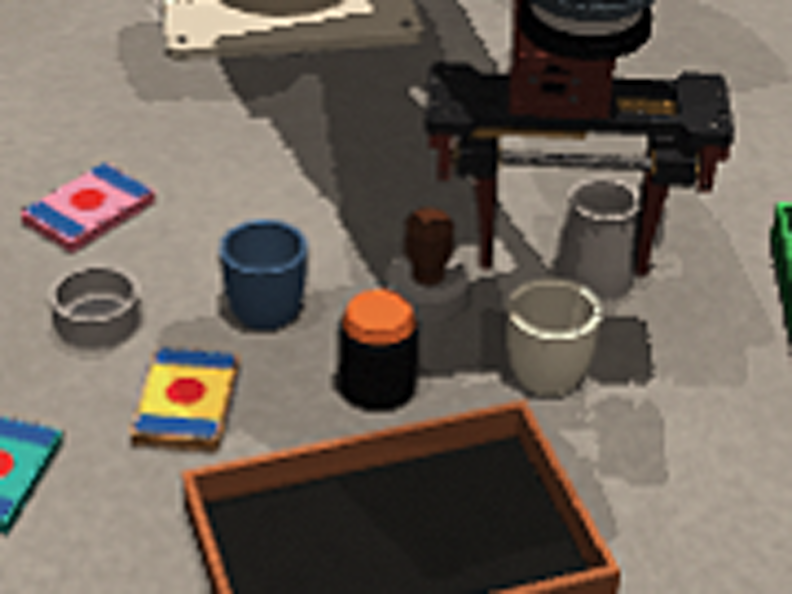

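The scene crop shows the open gripper straddling the white cup (rim at 554,311), with the blue rim at (264,245), basket rim (96,296) and coaster dot (186,391). I'll cross-check those positions against the top camera.

```bash
python3 - <<'E'
from m import *
F=lambda u,v:((u+.5)/4.4-.5+170,(v+.5)/4.4-.5+130)
for n,p,z in [('white',(554,311),58),('blue',(264,245),58),('basket',(96,298),27),('dot',(186,391),12)]: print(n,p2w('scene',*F(*p),z).round(1))
E
```

```text
white [544.3 118.2  58. ]
blue [450.4 -59.   58. ]
basket [ 453.3 -173.9   27. ]
dot [ 537.9 -119.3   12. ]
```

servo_tool --plan '[[0, [1, -0.5, -25], 0], [0, [1, -0.5, -50], 0], [0, [1, -0.5, -67], 0], [0, [1, -0.5, -69], 0], [0, [1, -0.5, -69], 0], [1, [1, -0.5, -69], 0], [1, [1, -0.5, -69], 0], [1, [1, -0.5, -69], 0], [1, [1, -0.5, -69], 0], [1, [1, -0.5, -69], 0]]'

```text
t: 2.58
ee_pos: [539.6, 120.6, 38.4]
orientation: [0.325, 3.124, 0.0]
ft_force: [0.3, -0.4, 1.5]
width: 57.9
grasp_force: 24.5
```

servo_tool --plan '[[1, [0, 0, 0], 0], [1, [0, 0, 0], 0], [1, [0, 0, 0], 0], [1, [0, 0, 0], 0]]'

```text
t: 2.92
ee_pos: [539.7, 120.6, 38.3]
orientation: [0.326, 3.124, 0.0]
ft_force: [-0.7, -0.8, 6.4]
width: 58.0
grasp_force: 30.0
```

servo_tool --plan '[[1, [0, 0, 10], 0], [1, [0, 0, 30], 0], [1, [0, 10, 50], 0], [1, [-2, 40, 60], 0], [1, [-5, 75, 60], 0], [1, [-8, 110, 60], 0], [1, [-11, 145, 60], 0], [1, [-14, 180, 60], 0], [1, [-17, 215, 60], 0], [1, [-20, 250, 60], 0]]'

```text
t: 3.75
ee_pos: [518.4, 372.1, 98.0]
orientation: [-0.325, -3.124, 0.001]
ft_force: [1.8, -0.0, -1.8]
width: 57.9
grasp_force: 30.0
```

servo_tool --plan '[[1, [-3, 30, 0], 0], [1, [-5, 55, 0], 0], [1, [-6, 70, 0], 0], [1, [-6, 79.5, 0], 0], [1, [-6, 79.5, -15], 0], [1, [-6, 79.5, -30], 0], [1, [-6, 79.5, -40], 0], [1, [-6, 79.5, -46], 0], [1, [-6, 79.5, -46], 0], [1, [-6, 79.5, -46], 0]]'

```text
t: 4.58
ee_pos: [513.1, 448.9, 50.7]
orientation: [-0.327, -3.123, 0.002]
ft_force: [-0.2, 0.1, -2.3]
width: 57.9
grasp_force: 30.0
```

```bash
python3 o.py; python3 -c "
from h import *
snap('scene','g.png',(320,140,450,240),6)"
```

```text
4.5833 [513.1 448.9  50.7] yaw of tool y 78.04 z [-0.001 -0.001 -1.   ] 57.89801896357917 29.99960294138873 [-0.2  0.1 -2.3] [ 0.7   0.73  1.58 -0.    0.83 -0.66]
```

View pics/g.png

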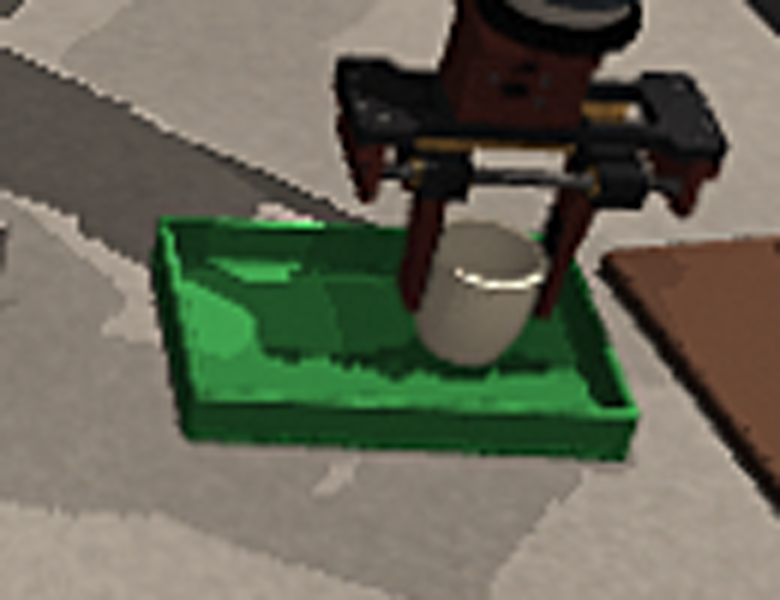

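The cup is held upright inside the tub just above the floor (cup base at 480,360). Lowering it to contact.

servo_tool --plan '[[1, [0, 0, -3], 0], [1, [0, 0, -5.5], 0], [1, [0, 0, -7], 0], [1, [0, 0, -8], 0], [1, [0, 0, -8], 0]]'

```text
t: 5.05
ee_pos: [513.1, 450.1, 43.6]
orientation: [-0.325, -3.125, 0.0]
ft_force: [-0.1, -0.4, -0.7]
width: 58.0
grasp_force: 30.0
```

servo_tool --plan '[[1, [0, 0, -0.7], 0], [1, [0, 0, -0.7], 0], [1, [0, 0, -0.7], 0]]'

```text
t: 5.3
ee_pos: [513.3, 450.2, 43.5]
orientation: [0.325, 3.124, 0.0]
ft_force: [-1.9, -1.4, 3.5]
width: 57.4
grasp_force: 30.0
```

servo_tool --plan '[[0.18, [0, 0, 0], 0], [0.18, [0, 0, 0], 0], [0.18, [0, 0, 0], 0], [0.18, [0, 0, 0], 0], [0.18, [0, 0, 25], 0], [0.18, [0, 0, 60], 0], [0.18, [0, 0, 100], 0], [0, [0, -20, 100], 0], [0, [-5, -60, 100], 0]]'

```text
t: 6.05
ee_pos: [510.8, 394.2, 146.6]
orientation: [0.32, 3.118, 0.011]
ft_force: [0.1, -1.1, -0.8]
width: 81.9
grasp_force: 0.0
```

servo_tool --plan '[[0, [-5, -25, 0], 0], [0, [-10, -65, 0], 0], [0, [-15, -105, 0], 0], [0, [-20, -145, 0], 0], [0, [-25, -185, 0], 0], [0, [-30, -225, 0], 0], [0, [-35, -265, 0], 0], [0, [-40, -305, 0], 0], [0, [-45, -345, 0], 0], [0, [-50, -380, 0], 0]]'

```text
t: 6.88
ee_pos: [457.7, 8.1, 143.2]
orientation: [0.326, 3.124, -0.0]
ft_force: [1.2, -0.5, -0.6]
width: 88.1
grasp_force: 0.0
```

servo_tool --plan '[[0, [-5, -30, 0], 0], [0, [-10, -55, 0], 0], [0, [-10, -68, 0], 0], [0, [-10, -68, -20], 0], [0, [-10, -68, -55], 0], [0, [-10, -68, -85], 0], [0, [-10, -68, -100], 0], [0, [-10, -68, -105], 0], [0, [-10, -68, -105], 0], [1, [-10, -68, -105], 0]]'

```text
t: 7.72
ee_pos: [448.6, -57.9, 38.4]
orientation: [0.325, 3.124, -0.0]
ft_force: [0.2, 0.1, -0.5]
width: 83.7
grasp_force: 0.0
```

servo_tool --plan '[[1, [0, 0, 0], 0], [1, [0, 0, 0], 0], [1, [0, 0, 0], 0], [1, [0, 0, 0], 0], [1, [0, 0, 0], 0], [1, [0, 0, 0], 0]]'

```text
t: 8.22
ee_pos: [448.9, -58.1, 38.8]
orientation: [0.325, 3.123, -0.0]
ft_force: [-1.2, -2.2, 7.2]
width: 59.8
grasp_force: 30.0
```

servo_tool --plan '[[1, [0, 0, 10], 0], [1, [0, 0, 30], 0], [1, [0, 0, 60], 0], [1, [0, 5, 90], 0], [1, [3, 25, 100], 0], [1, [6, 55, 100], 0], [1, [10, 90, 100], 0], [1, [14, 125, 100], 0], [1, [18, 160, 100], 0], [1, [22, 195, 100], 0]]'

```text
t: 9.05
ee_pos: [469.7, 138.7, 138.6]
orientation: [-0.326, -3.125, -0.0]
ft_force: [-0.2, -0.8, -1.6]
width: 59.8
grasp_force: 30.0
```

servo_tool --plan '[[1, [4, 35, 0], 0], [1, [8, 70, 0], 0], [1, [12, 105, 0], 0], [1, [16, 140, 0], 0], [1, [20, 175, 0], 0], [1, [23, 205, 0], 0], [1, [24, 220, 0], 0], [1, [24, 225, -10], 0], [1, [24, 225, -30], 0], [1, [24, 225, -55], 0]]'

```text
t: 9.88
ee_pos: [494.4, 361.8, 83.3]
orientation: [0.325, 3.123, 0.002]
ft_force: [-0.6, 0.5, -2.2]
width: 59.8
grasp_force: 30.0
```

servo_tool --plan '[[1, [0, 0, -20], 0], [1, [0, 0, -32], 0], [1, [0, 0, -37], 0], [1, [0, 0, -39], 0], [1, [0, 0, -39.5], 0], [1, [0, 0, -39.5], 0]]'

```text
t: 10.38
ee_pos: [494.5, 361.6, 44.0]
orientation: [0.327, 3.124, 0.001]
ft_force: [0.2, -0.5, -1.6]
width: 59.7
grasp_force: 30.0
```

servo_tool --plan '[[1, [0, 0, -0.7], 0], [1, [0, 0, -0.9], 0], [1, [0, 0, -0.9], 0]]'

```text
t: 10.63
ee_pos: [494.7, 361.9, 43.7]
orientation: [0.326, 3.124, 0.0]
ft_force: [-1.7, -2.5, 4.8]
width: 59.6
grasp_force: 30.0
```

```bash
python3 o.py; python3 -c "
from h import *
snap('scene','g2.png',(320,140,450,240),6)"
```

```text
10.6333 [494.7 361.9  43.7] yaw of tool y 78.1 z [ 0.001  0.    -1.   ] 59.64424376133743 30.000682435675117 [-1.7 -2.5  4.8] [ 0.61  0.67  1.75 -0.    0.72 -0.75]
```

View pics/g2.png

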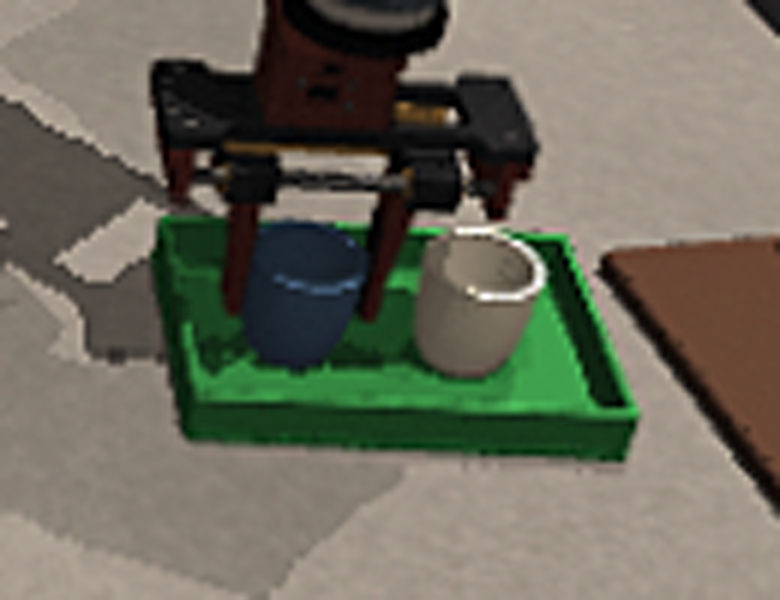

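Both cups stand upright in the tub, white at (480,310) and blue at (305,300) still gripped. I'll release, then go to the tamper.

servo_tool --plan '[[0.18, [0, 0, 0], 0], [0.18, [0, 0, 0], 0], [0.18, [0, 0, 0], 0], [0.18, [0, 0, 0], 0], [0.18, [0, 0, 25], 0], [0.18, [0, 0, 60], 0], [0.18, [0, 0, 100], 0], [0.2, [0, -30, 110], 0], [0.2, [-5, -70, 110], 0], [0.2, [-10, -110, 110], 0]]'

```text
t: 11.52
ee_pos: [484.8, 252.1, 154.0]
orientation: [0.322, 3.122, 0.003]
ft_force: [0.3, -0.6, 0.3]
width: 70.2
grasp_force: 0.0
```

servo_tool --plan '[[0.2, [-5, -40, 0], 0], [0.2, [-10, -80, 0], 0], [0.2, [-15, -120, 0], 0], [0.2, [-25, -155, 0], 0], [0.2, [-35, -185, 0], 0], [0.2, [-39, -196, 0], 0], [0.2, [-39, -196, 0], 0], [0.2, [-39, -196, -20], 0], [0.2, [-39, -196, -40], 0], [0.2, [-39, -196, -40], 0]]'

```text
t: 12.35
ee_pos: [444.3, 57.0, 110.4]
orientation: [-0.324, -3.121, 0.001]
ft_force: [-1.5, 0.6, -0.3]
width: 70.1
grasp_force: 0.0
```

```bash
python3 o.py; python3 -c "
from h import *
snap('scene','i.png',(200,130,350,242),5.3)"
```

```text
12.35 [444.3  57.  110.4] yaw of tool y 78.13 z [-0.003 -0.    -1.   ] 70.13525940065 0.0 [-1.5  0.6 -0.3] [ 0.1   0.38  2.09  0.    0.67 -1.26]
```

View pics/i.png

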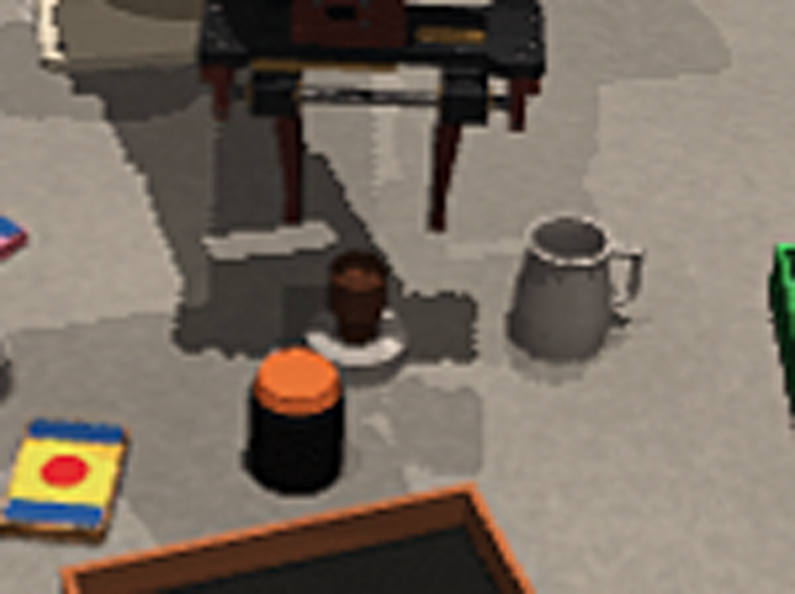

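The open fingers straddle the tamper handle (360,280), clear of the jug and shaker. Descending to grip it.

servo_tool --plan '[[0.2, [0, 0, -25], 0], [0.2, [0, 0, -50], 0], [0.2, [0, 0, -65], 0], [0.2, [0, 0, -67.5], 0], [0.2, [0, 0, -67.5], 0], [1, [0, 0, -67.5], 0], [1, [0, 0, -67.5], 0], [1, [0, 0, -67.5], 0], [1, [0, 0, -67.5], 0], [1, [0, 0, -67.5], 0]]'

```text
t: 13.23
ee_pos: [445.6, 56.1, 45.7]
orientation: [0.325, 3.124, 0.0]
ft_force: [0.2, 0.6, 0.1]
width: 40.4
grasp_force: 0.0
```

servo_tool --plan '[[1, [0, 0, 0], 0], [1, [0, 0, 0], 0], [1, [0, 0, 0], 0], [1, [0, 0, 0], 0], [1, [0, 0, 0], 0], [1, [0, 0, 0], 0]]'

```text
t: 13.73
ee_pos: [445.3, 56.0, 45.5]
orientation: [0.326, 3.124, -0.0]
ft_force: [-1.4, -1.5, 6.5]
width: 33.1
grasp_force: 30.0
```

servo_tool --plan '[[1, [0, 0, 8], 0], [1, [0, 0, 25], 0], [1, [0, 0, 50], 0], [1, [0, 0, 75], 0], [1, [5, 0, 92], 0], [1, [20, 0, 95], 0], [1, [45, -2, 95], 0], [1, [75, -4, 95], 0], [1, [105, -6, 95], 0], [1, [135, -8, 95], 0]]'

```text
t: 14.57
ee_pos: [580.8, 48.0, 140.3]
orientation: [-0.325, -3.124, 0.0]
ft_force: [-0.7, -0.3, -3.4]
width: 33.0
grasp_force: 30.0
```

servo_tool --plan '[[1, [30, -2, 0], 0], [1, [55, -3, 0], 0], [1, [75, -4, 0], 0], [1, [88, -4.5, 0], 0], [1, [91, -4.5, 0], 0], [1, [91, -4.5, -20], 0], [1, [91, -4.5, -45], 0], [1, [91, -4.5, -70], 0], [1, [91, -4.5, -82], 0], [1, [91, -4.5, -86], 0]]'

```text
t: 15.4
ee_pos: [668.4, 43.6, 51.4]
orientation: [-0.325, -3.119, 0.001]
ft_force: [-0.5, -0.6, -3.5]
width: 33.4
grasp_force: 30.0
```

servo_tool --plan '[[1, [0, 0, -2], 0], [1, [0, 0, -3], 0], [1, [0, 0, -3.5], 0], [1, [0, 0, -3.5], 0]]'

```text
t: 15.73
ee_pos: [672.0, 43.7, 51.9]
orientation: [0.325, 3.123, 0.0]
ft_force: [0.4, 0.6, -2.4]
width: 33.2
grasp_force: 30.0
```

servo_tool --plan '[[1, [0, 0, -0.7], 0], [1, [0, 0, -1.3], 0], [1, [0, 0, -1.3], 0], [1, [0, 0, -1.3], 0]]'

```text
t: 16.07
ee_pos: [671.9, 43.7, 50.6]
orientation: [0.325, 3.123, 0.0]
ft_force: [-1.7, -0.6, 6.0]
width: 32.9
grasp_force: 30.0
```

```bash
python3 o.py; python3 -c "
from h import *
snap('top','k.png',(195,100,335,250),4); snap('scene','k2.png',(200,190,350,302),5.3)"
```

```text
16.0667 [671.9  43.7  50.6] yaw of tool y 78.11 z [ 0.002  0.    -1.   ] 32.91036842668478 30.00103278842289 [-1.7 -0.6  6. ] [ 0.05  0.72  1.6   0.    0.81 -1.32]
```

View pics/k2.png

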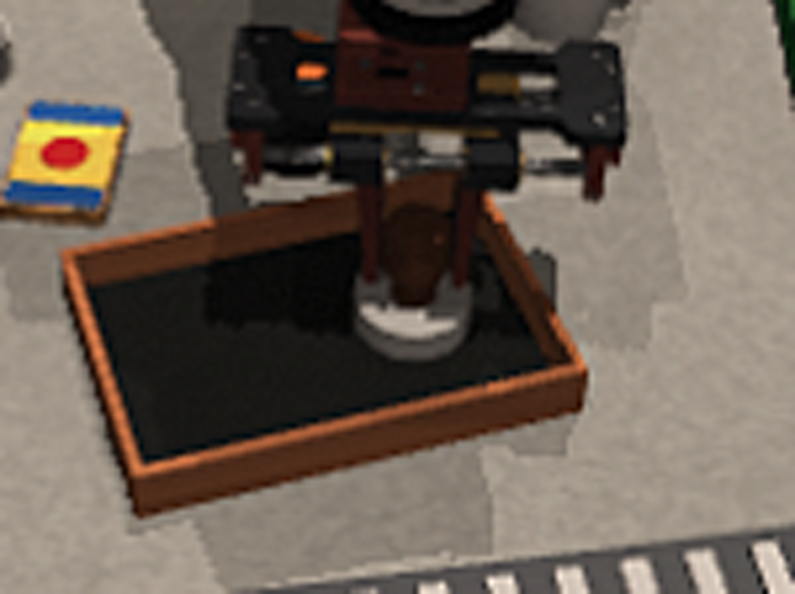

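The tamper base stands flat on the tray floor (412,320). I'll release it and re-check the basket.

servo_tool --plan '[[0.4, [0, 0, 0], 0], [0.4, [0, 0, 0], 0], [0.4, [0, 0, 0], 0], [0.4, [0, 0, 0], 0], [0.4, [0, 0, 25], 0], [0.4, [0, 0, 60], 0], [0.2, [0, 0, 95], 3], [0.1, [-20, -20, 100], 10], [0, [-45, -40, 100], 17], [0, [-70, -60, 100], 20.5]]'

```text
t: 17.0
ee_pos: [601.1, -16.7, 150.3]
orientation: [-0.247, 3.129, -0.001]
ft_force: [-0.3, -1.3, 0.3]
width: 75.9
grasp_force: 0.0
```

```bash
python3 - <<'E'
import cv2,numpy as np
a=cv2.imread('pics/raw_c.png')[202:242,294:334]; b=cv2.imread('pics/raw_f.png')[180:220,172:212]
cv2.imwrite('pics/bk.png',cv2.resize(np.hstack([a,b]),None,fx=10,fy=10,interpolation=cv2.INTER_CUBIC))
E
```

```text
(no output)
```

View pics/bk.png

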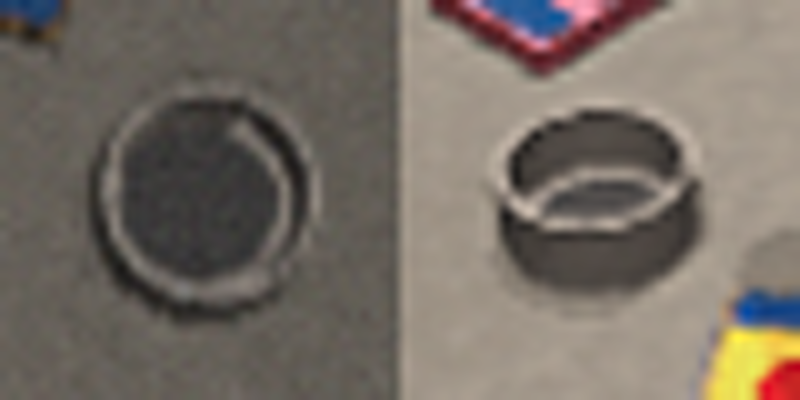

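The crop shows the basket open side up, with its rim centre at (213,193) in the top view and (596,167) in the scene view.

```bash
python3 -c "
from h import *
print(p2w('top',314.85,220.85,27),p2w('scene',191.15,196.3,27))"
```

```text
[ 444.67596008 -174.47612051   27.        ] [ 448.27201011 -174.62193503   27.        ]
```

servo_tool --plan '[[0, [-20, -20, 0], 0], [0, [-45, -45, 0], 0], [0, [-70, -70, 0], 0], [0, [-95, -95, 0], 0], [0, [-120, -120, 0], 0], [0, [-145, -145, 0], 0], [0, [-156, -157, -20], 0], [0, [-156, -157, -50], 0], [0, [-156, -157, -80], 0], [0, [-156, -157, -105], 0]]'

```text
t: 17.83
ee_pos: [444.8, -173.9, 43.2]
orientation: [-0.234, 3.132, -0.0]
ft_force: [0.1, 0.1, -0.6]
width: 87.8
grasp_force: 0.0
```

servo_tool --plan '[[0, [0, 0, -15], 0], [0, [0, 0, -25], 0], [0, [0, 0, -27], 0], [0, [0, 0, -27], 0], [1, [0, 0, -27], 0], [1, [0, 0, -27], 0], [1, [0, 0, -27], 0], [1, [0, 0, -27], 0], [1, [0, 0, -27], 0], [1, [0, 0, -27], 0]]'

```text
t: 18.67
ee_pos: [445.7, -173.6, 18.0]
orientation: [-0.236, 3.132, -0.001]
ft_force: [-0.3, 0.8, 7.7]
width: 60.4
grasp_force: 30.0
```

servo_tool --plan '[[1, [0, 0, 0], 0], [1, [0, 0, 0], 0], [1, [0, 0, 0], 0]]'

```text
t: 18.92
ee_pos: [445.7, -173.6, 18.0]
orientation: [-0.236, 3.132, -0.001]
ft_force: [0.1, -0.3, 6.5]
width: 60.9
grasp_force: 30.0
```

servo_tool --plan '[[1, [0, 0, 8], 0], [1, [0, 0, 30], 0], [1, [0, 0, 60], 0], [1, [5, 2, 90], -6], [1, [20, 10, 105], -13], [1, [45, 23, 110], -20], [1, [70, 36, 110], -27], [1, [95, 49, 110], -34], [1, [120, 62, 110], -41], [1, [140, 72, 110], -48]]'

```text
t: 19.75
ee_pos: [586.7, -100.3, 128.0]
orientation: [1.067, 2.954, 0.0]
ft_force: [-0.5, -0.4, -0.5]
width: 60.1
grasp_force: 30.0
```

servo_tool --plan '[[1, [20, 11, 0], -7], [1, [45, 23, 0], -14], [1, [70, 36, 0], -21], [1, [90, 46, 0], -28], [1, [100, 51, 0], -35], [1, [100, 51, 0], -42], [1, [100, 51, -20], -42], [1, [100, 51, -50], -42], [1, [100, 51, -75], -42], [1, [100, 51, -90], -42]]'

```text
t: 20.58
ee_pos: [683.4, -50.2, 34.9]
orientation: [-2.047, -2.38, 0.003]
ft_force: [-0.7, 0.1, -0.4]
width: 60.5
grasp_force: 30.0
```

servo_tool --plan '[[1, [0, 0, -7], 0], [1, [0, 0, -11], 0], [1, [0, 0, -13], 0], [1, [0, 0, -13], 0]]'

```text
t: 20.92
ee_pos: [685.8, -50.5, 25.1]
orientation: [2.048, 2.381, 0.001]
ft_force: [-0.8, -0.0, -0.9]
width: 60.2
grasp_force: 30.0
```

```bash
python3 o.py; python3 -c "
from h import *
snap('scene','n.png',(200,190,350,302),5.3)"
```

```text
20.9167 [685.8 -50.5  25.1] yaw of tool y 8.61 z [ 0.001 -0.    -1.   ] 60.2361820075432 29.99985471367836 [-0.8 -0.  -0.9] [-0.09  0.78  1.57  0.    0.8  -0.24]
```

View pics/n.png

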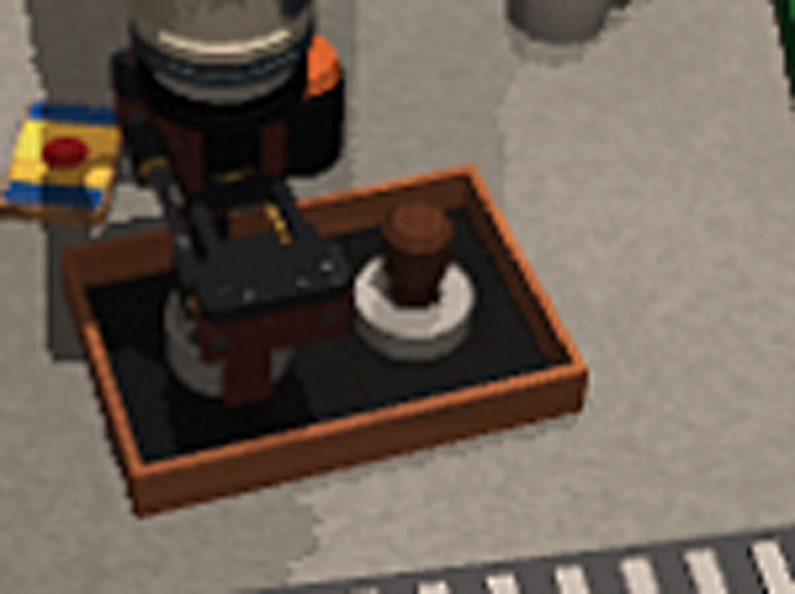

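The tamper stands upright alone at (415,290), and the basket is held inside the tray with clearance to the walls. Lowering it to the floor.

servo_tool --plan '[[1, [0, 0, -1], 0], [1, [0, 0, -1.8], 0], [1, [0, 0, -2.3], 0], [1, [0, 0, -2.3], 0], [1, [0, 0, -2.3], 0]]'

```text
t: 21.38
ee_pos: [685.7, -50.5, 23.0]
orientation: [2.048, 2.381, 0.001]
ft_force: [-0.4, 0.3, 6.5]
width: 60.0
grasp_force: 30.0
```

servo_tool --plan '[[0.15, [0, 0, 0], 0], [0.15, [0, 0, 0], 0], [0.15, [0, 0, 0], 0], [0.15, [0, 0, 0], 0], [0.15, [0, 0, 25], 0], [0.15, [0, 0, 60], 0], [0.15, [0, 0, 100], 6], [0.15, [-10, 0, 120], 13], [0.15, [-30, -10, 120], 20], [0.15, [-50, -20, 120], 27]]'

```text
t: 22.22
ee_pos: [636.2, -70.3, 144.1]
orientation: [1.424, 2.796, 0.002]
ft_force: [-0.7, -0.6, -1.4]
width: 74.2
grasp_force: 0.0
```

```bash
python3 - <<'E'
from m import *
im=cv2.imread('pics/raw_c.png').astype(int); x0,y0=276,168
im=im[y0:212,x0:312]
big=cv2.resize(im.astype(np.uint8),None,fx=8,fy=8,interpolation=cv2.INTER_CUBIC).astype(int)
sat=big.max(2)-big.min(2); m=(sat>45).astype(np.uint8)
n,l,s,c=cv2.connectedComponentsWithStats(m); k=1+np.argmax(s[1:,4]); 
cn=max(cv2.findContours((l==k).astype(np.uint8),cv2.RETR_EXTERNAL,cv2.CHAIN_APPROX_NONE)[0],key=cv2.contourArea)[:,0]
W=np.array([p2w('top',(u+.5)/8-.5+x0,(v+.5)/8-.5+y0,12)[:2] for u,v in cn],np.float32)
print(s[k],cv2.minAreaRect(W))
E
```

```text
[   49    85   184   166 20822] ((537.8909912109375, -118.02508544921875), (56.302616119384766, 48.19461441040039), 75.43878936767578)
```

servo_tool --plan '[[0.12, [-20, -10, 0], 7], [0.12, [-45, -22, 0], 14], [0.12, [-70, -34, 0], 21], [0.12, [-90, -43, 0], 28], [0.12, [-98, -47, 0], 35], [0.12, [-98, -47, 0], 40], [0.12, [-98, -47, -25], 40], [0.12, [-98, -47, -60], 40], [0.12, [-98, -47, -90], 40], [0.12, [-98, -47, -105], 40]]'

```text
t: 23.05
ee_pos: [535.4, -117.0, 34.1]
orientation: [-0.393, -3.113, -0.001]
ft_force: [-0.3, 0.7, 0.3]
width: 77.3
grasp_force: 0.0
```

servo_tool --plan '[[0.12, [0, 0, -10], 0], [0.12, [0, 0, -16], 0], [0.12, [0, 0, -17], 0], [0.12, [0, 0, -17], 0], [1, [0, 0, -17], 0], [1, [0, 0, -17], 0], [1, [0, 0, -17], 0], [1, [0, 0, -17], 0], [1, [0, 0, -17], 0], [1, [0, 0, -17], 0]]'

```text
t: 23.88
ee_pos: [537.7, -117.5, 20.7]
orientation: [0.393, 3.116, -0.0]
ft_force: [-0.3, -0.2, 6.7]
width: 55.7
grasp_force: 30.0
```

```bash
python3 o.py; python3 -c "
from h import *
snap('scene','p.png',(160,140,310,252),5.3)"
```

```text
23.8833 [ 537.7 -117.5   20.7] yaw of tool y 75.61 z [ 0.001 -0.    -1.   ] 55.674607350886724 30.00122308731079 [-0.3 -0.2  6.7] [-0.24  0.65  1.89 -0.    0.6  -1.56]
```

View pics/p.png

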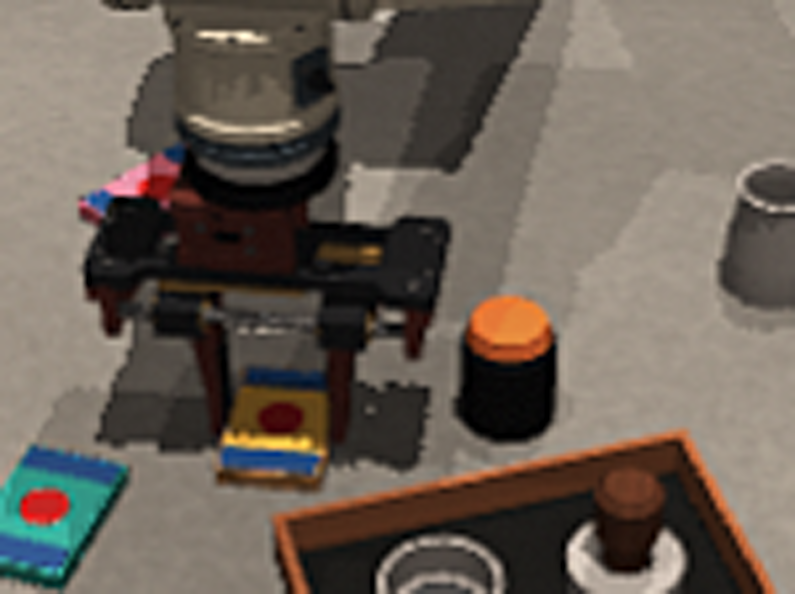

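The coaster is gripped squarely (280,420). The basket (440,580) and tamper stand in the tray, and the shaker is untouched. I'll check the stand pose numerically.

```bash
python3 - <<'E'
from m import *
c,s=np.cos(np.radians(22)),np.sin(np.radians(22))
L=lambda x,y,z:(x*c-z*s,y,14+x*s+z*c)
M=np.array([L(115,50,0),L(115,-50,0),L(0,-50,0),L(0,50,0)]); a=np.radians(.6)
W=M@np.array([[np.cos(a),np.sin(a),0],[-np.sin(a),np.cos(a),0],[0,0,1]])+[460.4,-387.2,0]
for cm,f,(x0,y0,x1,y1),b0 in [('top','raw_c.png',(365,168,415,228),130),('scene','raw_f.png',(85,192,145,245),0)]:
    im=cv2.imread('pics/'+f)[y0:y1,x0:x1]; big=cv2.resize(im,None,fx=8,fy=8,interpolation=cv2.INTER_CUBIC)
    h=cv2.cvtColor(big,cv2.COLOR_BGR2HSV); m=((h[...,1]>70)&(h[...,2]>110)&(h[...,0]<25)).astype(np.uint8)
    m=cv2.morphologyEx(m,cv2.MORPH_OPEN,np.ones((9,9)))
    cn=max(cv2.findContours(m,0,cv2.CHAIN_APPROX_NONE)[0],key=cv2.contourArea)
    h=cv2.convexHull(cn); q=cv2.approxPolyN(h,4)[0] if hasattr(cv2,'approxPolyN') else h[:,0]
    print(cm,((q+.5)/8-.5+[x0,y0]).round(1).tolist(),w2p(cm,W).round(1).tolist())
E
```

```text
top [[407.3, 216.6], [372.9, 216.7], [374.7, 176.6], [409.9, 175.3]] [[374.2, 175.5], [409.4, 175.7], [406.3, 216.2], [371.8, 216.4]]
scene [[129.9, 222.6], [90.6, 226.8], [100.9, 209.7], [135.8, 205.8]] [[130.8, 220.1], [93.3, 223.6], [102.4, 209.9], [136.5, 206.8]]
```

servo_tool --plan '[[1, [0, 0, 8], 0], [1, [0, 0, 30], 0], [1, [0, 0, 60], 0], [1, [-2, -10, 85], 3], [1, [-6, -35, 90], 7], [1, [-10, -65, 90], 11], [1, [-14, -95, 90], 15], [1, [-18, -125, 90], 15], [1, [-22, -155, 90], 15], [1, [-26, -185, 90], 15]]'

```text
t: 24.77
ee_pos: [510.6, -303.6, 110.4]
orientation: [0.017, -3.141, -0.0]
ft_force: [0.1, -0.4, -0.8]
width: 55.6
grasp_force: 30.0
```

servo_tool --plan '[[1, [-4, -30, 0], 0], [1, [-8, -55, 0], 0], [1, [-10, -75, 0], 0], [1, [-11, -85, 0], 0], [1, [-11, -85, -5], 0], [1, [-11, -85, -20], 0], [1, [-11, -85, -32], 0], [1, [-11, -85, -37], 0], [1, [-11, -85, -38], 0], [1, [-11, -85, -38], 0]]'

```text
t: 25.6
ee_pos: [500.1, -386.4, 71.4]
orientation: [0.018, -3.14, -0.002]
ft_force: [0.5, 0.1, -1.1]
width: 55.2
grasp_force: 30.0
```

```bash
python3 o.py
```

```text
25.6 [ 500.1 -386.4   71.4] yaw of tool y 90.66 z [-0.001  0.001 -1.   ] 55.16800651517641 29.9997416138649 [ 0.5  0.1 -1.1] [-0.68  0.65  1.7   0.    0.8  -2.26]
```

servo_tool --plan '[[1, [0, 0, -2], 0], [1, [0, 0, -4], 0], [1, [0, 0, -6], 0], [1, [0, 0, -7], 0], [1, [0, 0, -7], 0]]'

```text
t: 26.02
ee_pos: [500.4, -387.6, 65.4]
orientation: [-0.016, 3.141, -0.001]
ft_force: [-0.7, 1.5, 4.8]
width: 55.7
grasp_force: 30.0
```

servo_tool --plan '[[1, [0, 0, -1], 0], [1, [0, 0, -2], 0], [1, [0, 0, -3], 0], [1, [0, 0, -4], 0], [1, [0, 0, -4], 0]]'

```text
t: 26.43
ee_pos: [500.1, -387.5, 60.9]
orientation: [0.016, -3.142, 0.0]
ft_force: [-2.0, -0.1, 5.0]
width: 55.4
grasp_force: 30.0
```

servo_tool --plan '[[1, [0, 0, -1], 0], [1, [0, 0, -2], 0], [1, [0, 0, -3], 0], [1, [0, 0, -4], 0], [1, [0, 0, -5], 0], [1, [0, 0, -6], 0], [1, [0, 0, -7], 0], [1, [0, 0, -7], 0]]'

```text
t: 27.1
ee_pos: [500.4, -387.4, 53.8]
orientation: [-0.017, 3.141, -0.0]
ft_force: [-1.1, -0.0, 4.3]
width: 55.4
grasp_force: 30.0
```

servo_tool --plan '[[1, [0, 0, -1], 0], [1, [0, 0, -2], 0], [1, [0, 0, -2], 0]]'

```text
t: 27.35
ee_pos: [500.5, -387.5, 51.9]
orientation: [-0.017, 3.141, -0.0]
ft_force: [-0.3, 0.9, 3.7]
width: 55.9
grasp_force: 30.0
```

servo_tool --plan '[[1, [0, 0, -0.5], 0], [1, [0, 0, -1], 0], [1, [0, 0, -1], 0]]'

```text
t: 27.6
ee_pos: [500.5, -387.4, 51.3]
orientation: [-0.017, 3.141, -0.0]
ft_force: [-0.1, 1.0, 7.2]
width: 55.3
grasp_force: 30.0
```

servo_tool --plan '[[1, [0, 0, -0.5], 0], [1, [0, 0, -0.8], 0], [1, [0, 0, -0.8], 0]]'

```text
t: 27.85
ee_pos: [500.5, -387.5, 51.3]
orientation: [-0.016, 3.141, -0.0]
ft_force: [-2.5, 3.0, 14.3]
width: 55.8
grasp_force: 30.0
```

servo_tool --plan '[[1, [0, 0, 0.6], 0], [1, [-0.9, -0.5, 0.3], 0], [1, [-1.9, -0.5, -0.1], 0], [1, [-2.8, -0.5, -0.5], 0], [1, [-2.8, -0.5, -0.5], 0]]'

```text
t: 28.27
ee_pos: [498.0, -388.4, 50.3]
orientation: [-0.016, 3.14, -0.002]
ft_force: [0.3, 0.6, 6.1]
width: 55.7
grasp_force: 30.0
```

servo_tool --plan '[[1, [-0.7, 0, -0.3], 0], [1, [-1.4, 0, -0.6], 0], [1, [-1.4, 0, -0.6], 0]]'

```text
t: 28.52
ee_pos: [496.7, -388.4, 49.8]
orientation: [-0.016, 3.14, -0.002]
ft_force: [-0.5, -0.0, 7.3]
width: 55.3
grasp_force: 30.0
```

servo_tool --plan '[[1, [-0.7, 0, -0.3], 0], [1, [-1, 0, -0.4], 0], [1, [-1, 0, -0.4], 0]]'

```text
t: 28.77
ee_pos: [495.8, -388.5, 49.4]
orientation: [-0.016, 3.14, -0.002]
ft_force: [0.8, -0.4, 8.1]
width: 55.5
grasp_force: 30.0
```

servo_tool --plan '[[1, [-0.5, 0, -0.2], 0], [1, [-1, 0, -0.4], 0], [1, [-1, 0, -0.4], 0]]'

```text
t: 29.02
ee_pos: [494.8, -388.5, 49.0]
orientation: [-0.016, 3.14, -0.002]
ft_force: [1.8, 0.5, 8.4]
width: 55.8
grasp_force: 30.0
```

servo_tool --plan '[[1, [-0.5, 0, -0.2], 0], [1, [-1, 0, -0.4], 0], [1, [-1, 0, -0.4], 0]]'

```text
t: 29.27
ee_pos: [494.1, -388.5, 48.7]
orientation: [-0.016, 3.139, -0.002]
ft_force: [2.3, 1.0, 8.9]
width: 55.8
grasp_force: 30.0
```

servo_tool --plan '[[1, [-0.5, 0, -0.2], 0], [1, [-1, 0, -0.4], 0], [1, [-1, 0, -0.4], 0]]'

```text
t: 29.52
ee_pos: [494.0, -388.5, 48.7]
orientation: [-0.016, 3.138, -0.003]
ft_force: [3.2, 1.7, 8.7]
width: 55.6
grasp_force: 30.0
```

servo_tool --plan '[[1, [-0.5, 0, -0.2], 0], [1, [-1, 0, -0.4], 0], [1, [-1, 0, -0.4], 0]]'

```text
t: 29.77
ee_pos: [493.9, -388.6, 48.7]
orientation: [-0.016, 3.136, -0.004]
ft_force: [5.8, 4.0, 9.7]
width: 55.6
grasp_force: 30.0
```

```bash
python3 o.py
```

```text
29.7667 [ 493.9 -388.6   48.7] yaw of tool y 90.58 z [ 0.006 -0.002 -1.   ] 55.585388090634204 30.040977895259857 [5.8 4.  9.7] [-0.69  0.68  1.71  0.    0.75 -2.27]
```

servo_tool --plan '[[1, [1, 0, 0.6], 0], [0.2, [1, 0, 0.6], 0], [0.2, [1, 0, 0.6], 0], [0.2, [1, 0, 0.6], 0], [0.2, [1, 0, 0.6], 0], [0.2, [1, 0, 10], 0], [0.2, [1, 0, 40], 0], [0.2, [1, 0, 80], 0], [0.2, [1, 30, 110], 0], [0.2, [1, 70, 130], 0]]'

```text
t: 30.6
ee_pos: [493.2, -323.4, 179.2]
orientation: [-0.012, 3.137, -0.006]
ft_force: [1.4, 1.0, -0.3]
width: 70.4
grasp_force: 0.0
```

servo_tool --plan '[[0.2, [-5, 35, 0], 0], [0.2, [-15, 75, 20], 0], [0.2, [-25, 115, 40], 0], [0.2, [-35, 150, 60], 0], [0.2, [-45, 180, 80], 0], [0.2, [-50, 190, 90], 0], [0.2, [-50, 190, 90], 0]]'

```text
t: 31.18
ee_pos: [441.7, -129.2, 268.3]
orientation: [-0.021, 3.138, -0.001]
ft_force: [-0.1, 0.4, -0.5]
width: 70.5
grasp_force: 0.0
```

```bash
python3 o.py; python3 - <<'E'
from h import *
t=ctrl.get_image('top'); s=ctrl.get_image('scene'); cv2.imwrite('pics/raw_zt.png',t); cv2.imwrite('pics/raw_zs.png',s)
r=lambda a,f:cv2.resize(a,None,fx=f,fy=f,interpolation=cv2.INTER_CUBIC)
A=r(t[165:230,360:420],4.6)   # 276x299
B=r(s[190:245,75:150],4); 
C=r(s[150:290,200:440],1.25); D=r(t[100:250,60:330],1.85)
cv=np.zeros((600,800,3),np.uint8)
for im,x,y in((A,0,0),(B,280,0),(C,0,305),(D,300,305)):
    h,w=im.shape[:2]; h=min(h,600-y); w=min(w,800-x); cv[y:y+h,x:x+w]=im[:h,:w]
cv2.imwrite('pics/z.png',cv)
E
```

```text
31.1833 [ 441.7 -129.2  268.3] yaw of tool y 90.76 z [ 0.004 -0.001 -1.   ] 70.50770862943875 0.0 [-0.1  0.4 -0.5] [-0.31  0.13  1.95  0.    1.05 -1.89]
```

View pics/z.png

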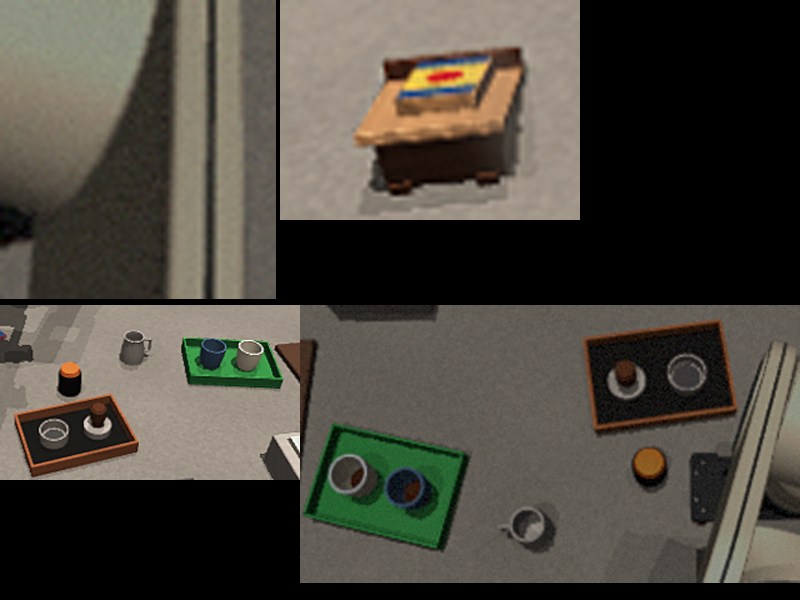

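The coaster lies face up on the stand in portrait against the ledge (445,80). Both cups are upright in the tub, the tamper and basket are in the tray, and the jug and shaker are undisturbed. I'll clear the arm from view for a final centring check.

servo_tool --plan '[[0, [0, 40, 0], 0], [0, [0, 80, 0], 0], [0, [0, 120, 0], 0], [0, [0, 160, 0], 0], [0, [0, 200, 0], 0], [0, [0, 240, 0], 0], [0, [0, 280, 0], 0], [0, [0, 300, 0], 0], [0, [0, 300, 0], 0]]'

```text
t: 32.03
ee_pos: [442.7, 171.2, 264.3]
orientation: [0.021, -3.141, -0.0]
ft_force: [0.3, 0.2, -0.3]
width: 87.8
grasp_force: 0.0
```

```bash
python3 - <<'E'
from h import *
t=ctrl.get_image('top')
cv2.imwrite('pics/y.png',cv2.resize(t[168:226,364:418],None,fx=10,fy=10,interpolation=cv2.INTER_CUBIC))
E
```

```text
(no output)
```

View pics/y.png

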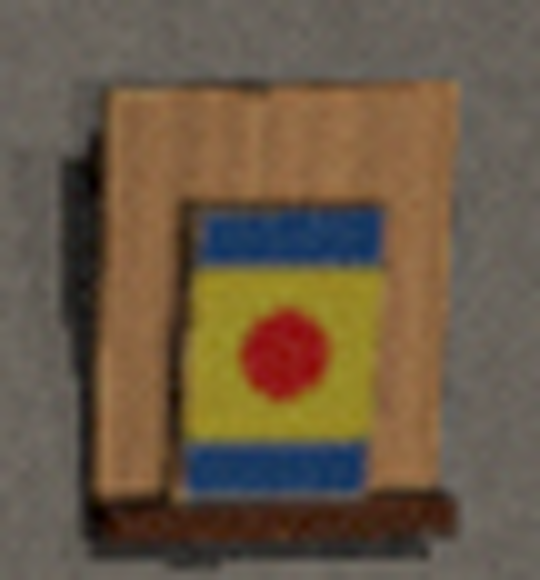

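The coaster sits in portrait against the ledge (dot at 285,353, board spanning 101–447). With parallax allowed for, it is about 1.5 mm off centre. Handing in.

```bash
python3 -c "
from workcell import ctrl
print(ctrl.close_job())"
```

```text
the job is handed in; nothing more can be done
None
```

I handed the job in at about 32 s: both cups are upright in the tub, the tamper and basket stand in the tray, the coaster rests against the stand's ledge about 1.5 mm off centre, and the jug and shaker are where they were.

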